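# Click a board carrier home in the rework holder

## Robot

A 6-joint arm with a two-finger parallel gripper is mounted at the origin on the work surface. World frame = base frame: x ahead of the robot, y to its left, z up, the work surface at z = 0. Lengths are in m, angles in degrees, forces in N, time in s.
With the tool pointing down it reaches from about 0.25 to 0.8 m from the base axis. Payload 8.5 kg.
Tool frame: the origin (TCP) lies midway between the tips of the shut fingers; the grasp point (between the pads) lies 19 mm behind it; z points along the fingers, y is the direction in which the jaws open and shut (so a half turn about z gives the same grasp; the last joint's range is limited). The gripper opens to 85 mm and grips with 20 to 120 N. Pads are 22 mm wide; open, the fingers measure 114 mm over their backs; the gripper's body (76 mm by 85 mm) begins 54 mm behind the grasp point. The pads swing forward as they close: fully open they stand 13 mm farther back than shut.
Start: joints at [-66.52, 13.648, -0.773, 75.585, 0, 90], TCP at [0.209, -0.481, 0.192] pointing down, gripper open.
Joint ranges: [-152.45, 152.45], [-59.26, 108.67], [-65.41, 83.53], [-104.44, 129.93], [-82.83, 76.93], [-180, 180]. Speed limits (degrees/s): [127.2, 127.2, 159.86, 180, 180, 180].

## Interface

Orientations are given as [roll, pitch, yaw] about the fixed x, y, z axes, in that order (R = Rz(yaw) Ry(pitch) Rx(roll)).
In Python, from rig import env, cams gives the robot as it stands. The module is installed in compiled form; this text tells all that it offers.
- The arm moves only by the tool move_arm, never from a script. Its argument "rows" is a list of rows, each an object with "hand": the opening in per cent of the stroke, from 0 (shut) to 100 (fully open); "travel": the shift along the tool's x, y, z in m, a list of three; "yaw": the turn about the tool's z in rad. A call has 1 to 20 rows; each row shifts and turns the commanded pose from where the row before left it, along the tool's axes as they then stand; what a row does not reach is not made up. A row lasts 1/10 s, in which the tool goes at most 50 mm and 8.59 degrees, less where a joint would pass 70% of its speed; a pose out of reach is approached as far as the arm can. A call with a gripper value outside its range is refused whole. The fingers move at their own pace and stop on an object; "force" is the grip in N (left out, the last holds). Time passes only in rows, so rows that do not move let the fingers close. It gives the time, the measured TCP pose, the force and the opening at its end, in the units of the state.
- env.state(): the state, without advancing time (a new reading comes with each control period).
- cams.snapshot(name): name is "side" or "top" or "wrist"; returns a dict with "image" (480x640x3 uint8, red, green, blue), "fx", "fy", "cx", "cy" (pixels), "R" (3x3) and "t" (3): a world point X has camera coordinates R X + t; the wrist camera has in their place "hand_eye" (4x4, takes a point from camera to tool coordinates, whose origin is the TCP and whose axes are the flange's). Camera axes: x right, y down, z forward; pixel columns grow to the right and rows downward; lengths in m; the calibration is good to about 2 mm. A picture is of the moment at which its call begins: read the wrist's pose just before it. There is no depth.
- env.sign_off(): hands the job in, once; it reports no verdict.
The state is a dict: "t": time; "joint_positions": joint angles; "joint_velocities": joint speeds; "tau": joint torques, N m; "tcp_pos": TCP position; "tcp_rot": TCP orientation; "contact_force": force on the tool from outside, world axes, zero at the start; "torque": the same for the moment, N m; "grip_width": opening from 0.0 (shut) to 1.0 (fully open).
Only numpy, scipy, OpenCV 4.12 (cv2) and the standard library are available. Lean on these libraries where they do the work, as an engineer would, in place of code of your own. Each camera call takes 0.05 s, during which the arm holds its last target. There are 200 camera calls.

## Task

Lay the black board carrier flat in the open mouth of the steel board holder, nose first, and slide it in under the lips past the sprung side ball until it clicks and its nose rests against the depth stop; then let go of it. The stop is delicate: be gentle throughout and never push the carrier with more than about 20 N. Leave the bowl, brass weight and orange probe where they are.

Things in the scene. Friction and masses are not known exactly. Their poses are not given: they have to be found in the camera images.
- carrier: Loose black plate, 90 mm long (its x), 60 mm wide (its y), 10 mm thick, 0.1 to 0.2 kg, lying flat on the counter at first. Origin: centre of the underside; +x points to the nose (face at x = +45 mm), tail at x = -45 mm. A green circuit board lies on its front part, up to z = 13 mm. An orange grip bar stands lengthwise on its rear part.
- carrier_bar (a point): Centre of the carrier's orange grip bar, at x = -20, y = 0, z = 25 mm in the carrier's frame (axes as the carrier's). The bar stands lengthwise: 44 mm long along x, 12 mm thick along y, from z = 10 to 40 mm.
- carrier_bump (a point): Outermost point (x = 39, y = 30, z = 5 mm in the carrier's frame) of a rounded bump of 5 mm radius on the carrier's left (+y) edge near the nose. Round it the edge is cut back by 6 mm, from x = 22 mm to the nose. The holder's side ball has to ride over this bump and drops in behind it.
- holder: Steel board holder fixed to the counter. Origin: midway between the rails, on the counter; +x is the way the carrier is pushed in. Floor plate 100 mm wide, x = -115 to 105 mm, top at z = 12 mm. From x = -15 to 100 mm straight rails, inner faces at y = +/-31.2 mm, top at z = 26 mm. With the carrier home, its origin is at x = -15 to 25 mm (depending on the stop), y about 0, z = 12 mm in this frame.
- holder_mouth (a point): Centre of the open end of the holder's floor plate, on its top face (x = -70, z = 12 mm in the holder's frame; axes as the holder's). The plate has no walls for x below -60 mm; from x = -58 to -15 mm two fences, top at z = 26 mm, narrow the way from about 80 to 62 mm. A carrier can be laid here with its origin at about x = -70 mm, nose just short of the lips.
- holder_lips (a point): Midpoint of the lips' front edge (x = -15, y = 0, z = 24 mm in the holder's frame). From x = -15 to 10 mm lips on both rails reach in to |y| = 24 mm, z = 24 to 28 mm, 2 mm above a carrier on the floor plate, so the carrier can only be slid in.
- holder_depth (a point): Point on the holder's axis at x = 50, y = 0, z = 17 mm in its frame: middle of the range of the adjustable aluminium depth stop. The stop's face is set up to 20 mm nearer or farther, not measured: feel for it. A sprung ball (5 mm radius) in the left (+y) rail moves with it. Passing the ball takes 5 to 11 N of push, most at 12 to 6 mm before the stop; then the force drops (click); the stop is rigid.
- bowl: Loose mint green enamel bowl, 96 mm across, 38 mm high; origin at the centre of its foot. To be left alone.
- weight: Loose brass weight block, 45 mm cube with a 12 mm stub on top; origin at the centre of its underside. To be left alone.
- probe: Loose orange polymer probe lying flat, 140 mm long along its x, 14 mm thick; origin on the counter under its middle. To be left alone.
- pump: Grey vacuum pump box fixed to the counter, 180 x 140 x 116 mm with a chrome toggle on top (to z = 142 mm); origin at the centre of its underside.
Not all that is in view belongs to the job. Of the things that look like the holder, the largest one is meant.

How it is judged (in metres and radians):
At the end, for the whole second after the job is handed in: The carrier lies flat on the holder's floor plate (within 2.5 mm), straight in the rails (within 0.06 rad), clicked in behind the ball with its nose within 2 mm of the stop, released and at rest (x of stop_block in the frame of carrier between 0.049 and 0.053 m and angle between the x axis of carrier and the x axis of holder, either way round below 0.06 rad and z of carrier in the frame of holder between 0.01 and 0.0145 m and angle between carrier's own z axis and vertical below 0.05 rad and linear speed of carrier below 0.01 m/s and contact force between the fingers and carrier below 0.1 N); the robot touches nothing.
It fails at once if the carrier is pressed too hard against the holder: all contact forces between them, added up (the sprung ball's squeeze, up to about 12 N, included), pass 45 N (contact force between carrier and holder above 45 N).
It fails at once if the bowl is moved by more than 20 mm (distance of bowl from where it was at the start of the episode above 0.02 m).
It fails at once if the brass weight is moved by more than 20 mm (distance of weight from where it was at the start of the episode above 0.02 m).
It fails at once if the probe is moved by more than 20 mm (distance of probe from where it was at the start of the episode above 0.02 m).
It also fails if it takes over 64 s, if anything falls off the work surface, if the arm or the gripper's body presses on something with over 40 N, if the wrist force passes 120 N, or if a joint passes its speed limit or range.

## Working session

There is one attempt and no reset: what is moved stays moved. The work goes in short steps, Python scripts to look and compute and a tool call to move; the robot and the scene stay as the last step left them, time stands still between calls to the robot, and variables do not carry over. Pictures are saved under pics/ and viewed, about 8 in all and at most 12, crops included, and the job is handed in when it is done.

Besides the shell and the picture viewer there is one more tool, called as name(argument=value, ...), one argument or row to a line, values as JSON. move_arm: Moves the arm, as the interface text tells. Its arguments: {"type":"object","properties":{"rows":{"type":"array","items":{"type":"object","properties":{"hand":{"type":"number"},"travel":{"type":"array","items":{"type":"number"}},"yaw":{"type":"number"}}}},"force":{"type":"number"}},"required":["rows"]}

```bash
mkdir -p pics
cat > h.py <<'E'
import numpy as np, cv2, json
from scipy.spatial.transform import Rotation as Ro
from rig import env, cams
def shot(n,f):
    s=env.state(); d=cams.snapshot(n)
    cv2.imwrite(f'pics/{f}.png',d['image'][:,:,::-1])
    if n=='wrist':
        T=np.eye(4);T[:3,:3]=Ro.from_euler('xyz',s['tcp_rot'],degrees=True).as_matrix();T[:3,3]=s['tcp_pos']
        C=np.linalg.inv(T@np.array(d['hand_eye'])); d['R']=C[:3,:3];d['t']=C[:3,3]
    np.savez(f'pics/{f}.npz',**{k:np.array(v) for k,v in d.items()})
    return d
def load(f): return dict(np.load(f'pics/{f}.npz'))
def ray(d,u,v):
    R=np.array(d['R']);t=np.array(d['t'])
    return -R.T@t, R.T@np.array([(u-d['cx'])/d['fx'],(v-d['cy'])/d['fy'],1])
def onz(d,u,v,z):
    o,r=ray(d,u,v); return o+r*(z-o[2])/r[2]
def tri(*obs):
    A=np.zeros((3,3));b=np.zeros(3)
    for d,u,v in obs:
        o,r=ray(d,u,v);r=r/np.linalg.norm(r);P=np.eye(3)-np.outer(r,r);A+=P;b+=P@o
    return np.linalg.solve(A,b)
def proj(d,X):
    c=np.array(d['R'])@np.array(X)+np.array(d['t']); return c[0]/c[2]*d['fx']+d['cx'],c[1]/c[2]*d['fy']+d['cy']
E
python3 - <<'E'
from h import *
print(env.state())
for n in('top','side'):
    d=shot(n,n+'0');print(n,d['fx'],d['cx'],d['cy'],-np.array(d['R']).T@d['t'],np.array(d['R']))
E
```

```text
{'t': 0.0, 'joint_positions': array([-6.65197256e+01,  1.36816184e+01, -8.15643216e-01,  7.55829028e+01,
        4.81776711e-04,  9.00007174e+01]), 'joint_velocities': array([-0.01988666,  0.11848793,  0.05779767, -0.05099018, -0.0565062 ,
        0.00713598]), 'tau': array([-2.01306662e-03, -5.38784695e+01,  3.46433187e+01,  1.86348514e-02,
       -1.66697159e-04,  3.51332062e-06]), 'tcp_pos': array([ 0.20900163, -0.48111644,  0.19118042]), 'tcp_rot': array([-1.79919836e+02, -4.80772499e-04,  2.34795563e+01]), 'contact_force': array([ 0.58145217, -0.136308  , -0.70286498]), 'torque': array([-0.03131957, -0.0234286 , -0.0207728 ]), 'grip_width': 1.0027637145530581}
top 552.240889276087 320.4230186697978 231.59294666555755 [ 0.41852172 -0.13375693  1.15625028] [[ 2.74983767e-02 -9.99617356e-01  2.99682556e-03]
 [-9.89288534e-01 -2.76439470e-02 -1.43331815e-01]
 [ 1.43359814e-01  9.76667074e-04 -9.89670152e-01]]
side 568.4465417468061 315.76426412059857 230.85420642852253 [-0.00677228  0.81523658  0.96853184] [[-0.84898324 -0.52829867 -0.01131209]
 [-0.32247173  0.53493805 -0.78093102]
 [ 0.41861609 -0.65934953 -0.62451483]]
```

View pics/top0.png

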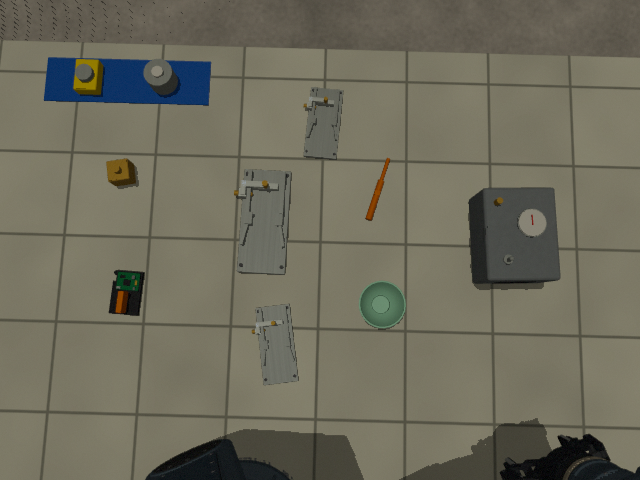

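View pics/side0.png

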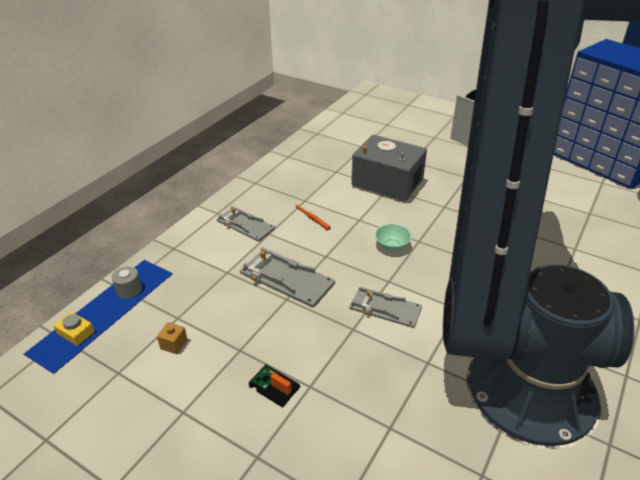

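Candidates in top view: holders at (263,222), (323,123) and (277,344). The largest is (263,222), with its open mouth towards the bottom and its lips and stop at the top. The carrier has one candidate, the black plate at (126,293) with a green board and orange bar, nose up. The orange probe at (377,190) and the brass block at (121,172) are not it. Next I measure coarsely and take one close crop.

Run:
```python
from h import *
t=load('top0');s=load('side0')
def cen(im,box,rng):
    x0,y0,x1,y1=box;h=cv2.cvtColor(im[y0:y1,x0:x1],cv2.COLOR_RGB2HSV);m=cv2.inRange(h,rng[0],rng[1])
    n,l,st,c=cv2.connectedComponentsWithStats(m);i=1+st[1:,4].argmax();return c[i]+[x0,y0],st[i,4]
for nm,r in(('bar',((5,180,90),(18,255,255))),('green',((45,120,30),(80,255,255)))):
    a,na=cen(t['image'],(100,260,155,325),r);b,nb=cen(s['image'],(240,355,310,410),r)
    print(nm,a,na,b,nb,tri((t,*a),(s,*b)))
# holder corners of base outline in top (z=12mm)
h=t['image'][160:285,225:300];hs=cv2.cvtColor(h,cv2.COLOR_RGB2HSV)
m=((hs[...,1]<30)&(h.max(2)>60)).astype('u1')*255
c=max(cv2.findContours(m,0,1)[0],key=cv2.contourArea);r=cv2.minAreaRect(c)
bx=cv2.boxPoints(r)+[225,160];print(r);[print(p,onz(t,*p,.012)) for p in bx]
a=cv2.resize(t['image'][160:285,225:300],None,fx=4,fy=4,interpolation=2);b=cv2.resize(t['image'][255:330,90:165],(500,500),interpolation=2)
cv2.imwrite('pics/crop1.png',np.hstack([a,b])[:,:,::-1])
```

```text
bar [119.17355372 301.37190083] 121 [280.56716418 382.94402985] 268 [0.42755332 0.27012506 0.02950592]
green [127.86363636 280.58441558] 308 [262.76190476 377.39047619] 210 [0.47346066 0.2646255  0.00827227]
((37.32342529296875, 61.41353988647461), (50.60411834716797, 103.26506805419922), 3.468229293823242)
[233.94419479 271.42086029] [0.49595701 0.04411124 0.012     ]
[240.19121933 168.34492302] [0.71544906 0.0417795  0.012     ]
[290.70265198 171.40621948] [ 0.71180339 -0.06588412  0.012     ]
[284.45563126 274.48215485] [ 0.49252303 -0.0606725   0.012     ]
```

View pics/crop1.png

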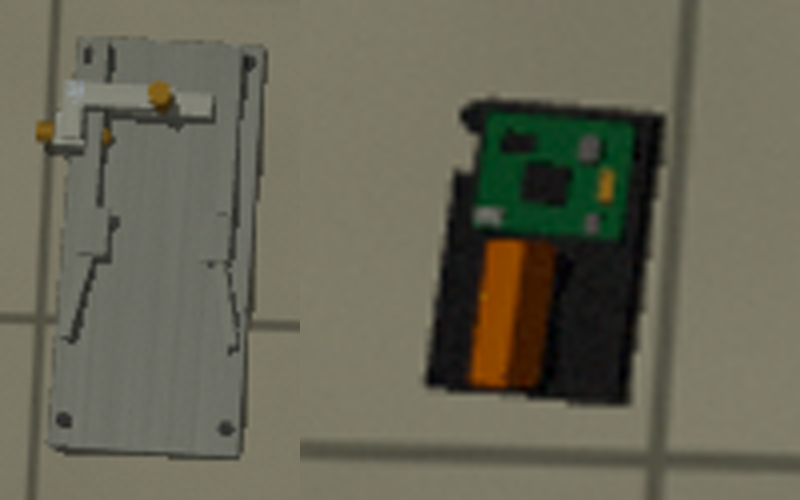

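The choice is confirmed: the carrier nose (green board, bump on the left) points up in the image, and the large holder's mouth faces the robot.

Run:
```python
from h import *
d=cams.snapshot('wrist');print(np.round(d['hand_eye'],3),d['fx'])
```

```text
[[-0.    -0.958 -0.288  0.073]
 [ 1.    -0.    -0.     0.   ]
 [ 0.    -0.288  0.958 -0.183]
 [ 0.     0.     0.     1.   ]] 373.7794527172321
```

move_arm(
  rows=[
    {"hand": 100, "travel": [0, 0, -0.03], "yaw": 0.148},
    {"hand": 100, "travel": [0, 0, -0.04], "yaw": 0.148},
    {"hand": 100, "travel": [0, 0, -0.04], "yaw": 0.149},
  ],
)

```text
t: 0.45
tcp_pos: [0.2089, -0.4809, 0.3026]
tcp_rot: [-179.9, 0.0, -2.4]
contact_force: [0.4, -1.5, 0.0]
grip_width: 0.998
```

move_arm(
  rows=[
    {"hand": 100, "travel": [0.0286, -0.0349, 0]},
    {"hand": 100, "travel": [0.0286, -0.0349, 0]},
    {"hand": 100, "travel": [0.0286, -0.0349, 0]},
    {"hand": 100, "travel": [0.0286, -0.0349, 0]},
    {"hand": 100, "travel": [0.0286, -0.0349, 0]},
    {"hand": 100, "travel": [0.0286, -0.0349, 0]},
    {"hand": 100, "travel": [0.0286, -0.0349, 0]},
    {"hand": 100, "travel": [0.0286, -0.0349, 0.02]},
    {"hand": 100, "travel": [0.0286, -0.0349, 0.02]},
    {"hand": 100, "travel": [0.0286, -0.0349, 0.02]},
    {"hand": 100, "travel": [0.0286, -0.0349, 0.02]},
    {"hand": 100, "travel": [0.0286, -0.0349, 0.02]},
    {"hand": 100, "travel": [0.0286, -0.0349, 0.02]},
    {"hand": 100, "travel": [0.0286, -0.0349, 0.02]},
    {"hand": 100, "travel": [0, 0, 0]},
    {"hand": 100, "travel": [0, 0, 0]},
  ],
)

```text
schema error: expected keys hand, travel, yaw
```

Run:
```python
from h import *
d=shot('wrist','w1');print(env.state()['joint_velocities'].round(2))
```

```text
[ -0.03  -1.51  -5.74  -8.25  -0.04 -15.46]
```

View pics/w1.png

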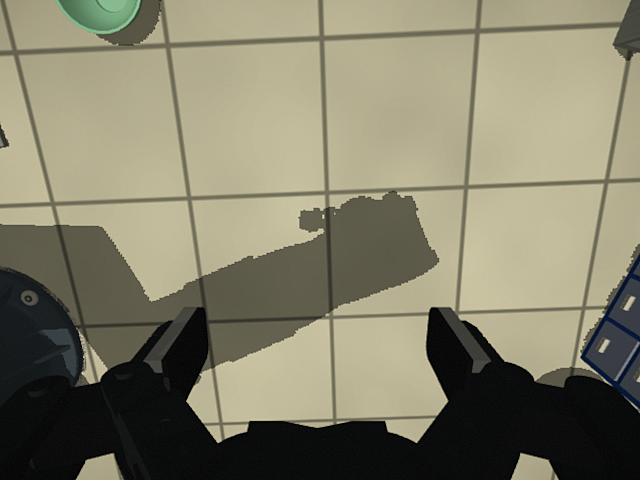

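The move was refused because every row needs a yaw key, so this picture is still from the start area: bowl at (100,10), fingers below row 300. I repeat the move.

move_arm(
  rows=[
    {"hand": 100, "travel": [0.0233, -0.0346, 0], "yaw": 0},
    {"hand": 100, "travel": [0.0233, -0.0346, 0], "yaw": 0},
    {"hand": 100, "travel": [0.0233, -0.0346, 0], "yaw": 0},
    {"hand": 100, "travel": [0.0233, -0.0346, 0], "yaw": 0},
    {"hand": 100, "travel": [0.0233, -0.0346, 0], "yaw": 0},
    {"hand": 100, "travel": [0.0233, -0.0346, 0], "yaw": 0},
    {"hand": 100, "travel": [0.0233, -0.0346, 0], "yaw": 0},
    {"hand": 100, "travel": [0.0233, -0.0346, 0], "yaw": 0},
    {"hand": 100, "travel": [0.0233, -0.0346, 0.02], "yaw": 0},
    {"hand": 100, "travel": [0.0233, -0.0346, 0.02], "yaw": 0},
    {"hand": 100, "travel": [0.0233, -0.0346, 0.02], "yaw": 0},
    {"hand": 100, "travel": [0.0233, -0.0346, 0.02], "yaw": 0},
    {"hand": 100, "travel": [0.0233, -0.0346, 0.02], "yaw": 0},
    {"hand": 100, "travel": [0.0233, -0.0346, 0.02], "yaw": 0},
    {"hand": 100, "travel": [0, 0, 0], "yaw": 0},
    {"hand": 100, "travel": [0, 0, 0], "yaw": 0},
    {"hand": 100, "travel": [0, 0, 0], "yaw": 0},
  ],
)

```text
t: 2.2
tcp_pos: [0.5517, -0.0145, 0.1822]
tcp_rot: [-179.8, -0.0, -1.6]
contact_force: [-1.3, -0.1, -0.5]
grip_width: 0.998
```

Run:
```python
from h import *
d=shot('wrist','w2');print(env.state()['joint_velocities'].round(2))
```

```text
[-0.34 -0.47  0.06 -0.24  0.08 -0.04]
```

View pics/w2.png

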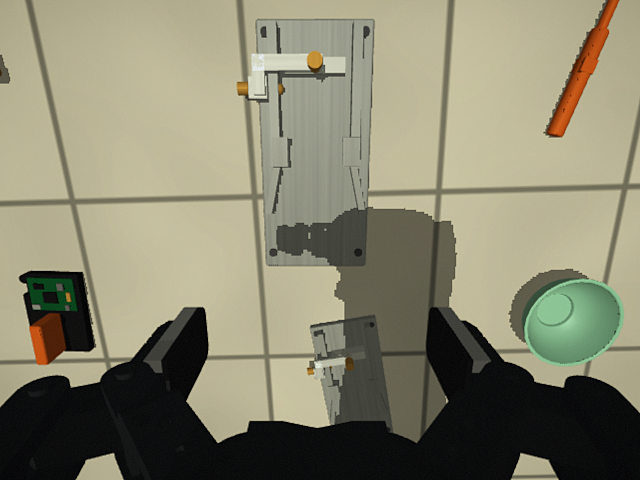

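The close view shows the large holder at full extent. Its plate corners are at about (257,19), (376,19), (366,265) and (267,266), with lips at (283,152) and (352,152) and the stop bar at row 65. I refine the edges with masks.

Run:
```python
from h import *
d=load('w2');im=d['image'];t=load('top0')
g=cv2.cvtColor(im,cv2.COLOR_RGB2GRAY);hs=cv2.cvtColor(im,cv2.COLOR_RGB2HSV)
# left/right plate edges per row: saturation threshold (counter is tinted)
for r in (200,225,235,245,255): 
    x=np.where((hs[r,240:400,1]<25))[0]+240; print(r,x.min(),x.max(),hs[r,300],hs[r,200],onz(d,x.min()-.5,r,.012)[:2].round(4),onz(d,x.max()+.5,r,.012)[:2].round(4))
for c in (285,300,320,340): print(c,[int(v) for v in g[258:272,c]],[int(v) for v in g[12:26,c]])
for z in(.012,.026):
  print(z,[onz(d,*p,z)[:2].round(4).tolist() for p in((257,19),(376,19),(366,265.5),(267,265.5))])
cv2.imwrite('pics/crop2.png',cv2.resize(im[10:280,230:400],None,fx=3,fy=3,interpolation=2)[:600,:,::-1][:600])
# triangulate screw heads near mouth, wrist vs top
```

```text
Traceback (most recent call last):
ValueError: zero-size array to reduction operation minimum which has no identity
```

Run:
```python
from h import *
d=load('w2');im=d['image']
g=cv2.cvtColor(im,cv2.COLOR_RGB2GRAY);lab=cv2.cvtColor(im,cv2.COLOR_RGB2LAB)
for r in (180,225,250):print(r,lab[r,255:285,2].tolist(),lab[r,350:385,2].tolist())
for c in (285,320): print(c,lab[258:272,c,2].tolist(),lab[12:26,c,2].tolist())
for z in(.012,.026):
  print(z,[onz(d,*p,z)[:2].round(4).tolist() for p in((257,19),(376,19),(366,265.5),(267,265.5))])
cv2.imwrite('pics/crop2.png',cv2.resize(im[10:190,230:400],None,fx=3.3,fy=3.3,interpolation=2)[:,:,::-1])
```

```text
180 [142, 143, 144, 145, 145, 145, 146, 141, 135, 136, 136, 137, 136, 137, 137, 138, 138, 138, 138, 138, 138, 138, 137, 133, 133, 132, 136, 138, 136, 136] [136, 137, 134, 136, 138, 138, 138, 138, 137, 136, 133, 136, 136, 136, 137, 137, 137, 135, 134, 144, 145, 144, 145, 145, 144, 144, 144, 145, 144, 144, 145, 145, 144, 144, 144]
225 [140, 140, 140, 141, 144, 144, 144, 145, 145, 142, 136, 136, 136, 136, 136, 137, 137, 137, 136, 138, 137, 137, 137, 136, 137, 136, 137, 133, 131, 131] [133, 133, 132, 133, 133, 133, 133, 134, 132, 133, 132, 132, 133, 133, 132, 133, 133, 137, 139, 138, 138, 138, 139, 140, 139, 139, 139, 139, 139, 139, 139, 139, 138, 138, 140]
250 [144, 143, 140, 140, 140, 142, 143, 144, 145, 145, 141, 136, 136, 137, 135, 132, 130, 130, 131, 131, 130, 131, 134, 133, 135, 134, 133, 131, 132, 133] [132, 133, 133, 133, 131, 129, 129, 130, 129, 128, 128, 130, 132, 132, 132, 133, 138, 139, 140, 139, 139, 139, 138, 138, 140, 139, 139, 139, 138, 138, 139, 138, 138, 140, 139]
285 [137, 136, 137, 136, 137, 136, 135, 137, 144, 145, 144, 144, 145, 144] [145, 146, 145, 145, 145, 146, 145, 138, 136, 137, 136, 136, 137, 137]
320 [136, 137, 137, 136, 137, 137, 136, 137, 145, 146, 146, 146, 145, 145] [144, 143, 144, 144, 144, 144, 143, 135, 137, 138, 137, 136, 137, 137]
0.012 [[0.7161, 0.0316], [0.7132, -0.0678], [0.4945, -0.0616], [0.4971, 0.0378]]
0.026 [[0.7125, 0.0296], [0.7097, -0.0658], [0.4996, -0.0598], [0.5022, 0.0356]]
```

View pics/crop2.png

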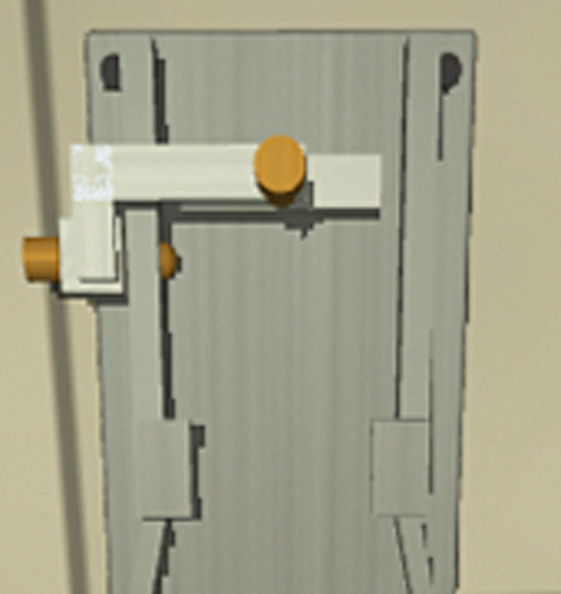

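The plate edges at z = 12 mm give 99.4 x 218.7 mm against a true 100 x 220, so the height checks. The holder origin is about (0.610,-0.015) with yaw -1.6°. Now I look over the carrier.

move_arm(
  rows=[
    {"hand": 100, "travel": [-0.0212, -0.0346, 0], "yaw": 0},
    {"hand": 100, "travel": [-0.0212, -0.0346, 0], "yaw": 0},
    {"hand": 100, "travel": [-0.0212, -0.0346, 0], "yaw": 0},
    {"hand": 100, "travel": [-0.0212, -0.0346, 0], "yaw": 0},
    {"hand": 100, "travel": [-0.0212, -0.0346, 0], "yaw": 0},
    {"hand": 100, "travel": [-0.0212, -0.0346, 0], "yaw": 0},
    {"hand": 100, "travel": [-0.0212, -0.0346, 0], "yaw": 0},
    {"hand": 100, "travel": [-0.0212, -0.0346, 0], "yaw": 0},
    {"hand": 100, "travel": [0, 0, 0], "yaw": 0},
    {"hand": 100, "travel": [0, 0, 0], "yaw": 0},
    {"hand": 100, "travel": [0, 0, 0], "yaw": 0},
  ],
)

```text
t: 3.35
tcp_pos: [0.3792, 0.1066, 0.1981]
tcp_rot: [-172.8, -0.0, 9.4]
contact_force: [-0.1, 0.2, -0.3]
grip_width: 0.999
```

Run:
```python
from h import *
print(env.state()['joint_velocities'].round(2));d=shot('wrist','w3');im=d['image']
# holder heights by two views: lip, ball
w=load('w2');X0=np.array([.610,-.0151]);a=np.radians(-1.6);ex=np.array([np.cos(a),np.sin(a)]);ey=np.array([-ex[1],ex[0]])
for p,z in(((287.6,167),.028),((342.7,167),.028),((345,137),.028),((281.5,89.4),.017),((310,72),.03),((310,75),.017)):
    q=onz(w,*p,z)[:2]-X0;print(p,z,(q@ex).round(4),(q@ey).round(4))
hs=cv2.cvtColor(im,cv2.COLOR_RGB2HSV);m=cv2.inRange(hs[:310],(5,180,90),(18,255,255))
n,l,st,c=cv2.connectedComponentsWithStats(m);print(st[1:],c[1:])
b=cv2.cvtColor(im,cv2.COLOR_RGB2GRAY)[:310]<60;n,l,st,c=cv2.connectedComponentsWithStats(b.astype('u1'));print([(s.tolist(),k.round(1).tolist()) for s,k in zip(st[1:],c[1:]) if s[4]>200])
```

```text
[0.08 0.82 0.08 0.05 0.09 0.04]
(287.6, 167) 0.028 -0.0155 0.0255
(342.7, 167) 0.028 -0.0155 -0.0234
(345, 137) 0.028 0.0101 -0.0249
(281.5, 89.4) 0.017 0.0496 0.0302
(310, 72) 0.03 0.0616 0.0051
(310, 75) 0.017 0.061 0.0054
[[213  85   4  11  19]
 [213  89   1   1   1]
 [169 104  29  50 647]
 [196 118   1   4   4]
 [195 127   1   4   4]
 [194 133   1   7   7]
 [193 144   1   5   5]
 [192 150   1   2   2]
 [505 223   3   1   3]
 [502 224   2   2   2]
 [510 225   1   1   1]
 [501 227   2   3   4]
 [505 227   2   2   3]
 [448 231   3   3   4]
 [452 232   2   2   3]] [[214.36842105  90.10526316]
 [213.          89.        ]
 [177.7511592  127.50540958]
 [196.         119.5       ]
 [195.         128.5       ]
 [194.         136.        ]
 [193.         146.        ]
 [192.         150.5       ]
 [506.         223.        ]
 [502.5        224.5       ]
 [510.         225.        ]
 [501.5        228.        ]
 [505.33333333 227.66666667]
 [448.75       232.        ]
 [452.66666667 232.66666667]]
[([569, 0, 14, 47, 338], [574.9, 22.4]), ([162, 54, 72, 107, 4808], [197.7, 106.2]), ([511, 189, 20, 68, 213], [521.9, 222.5]), ([382, 213, 20, 68, 206], [391.2, 245.7])]
```

View pics/w3.png

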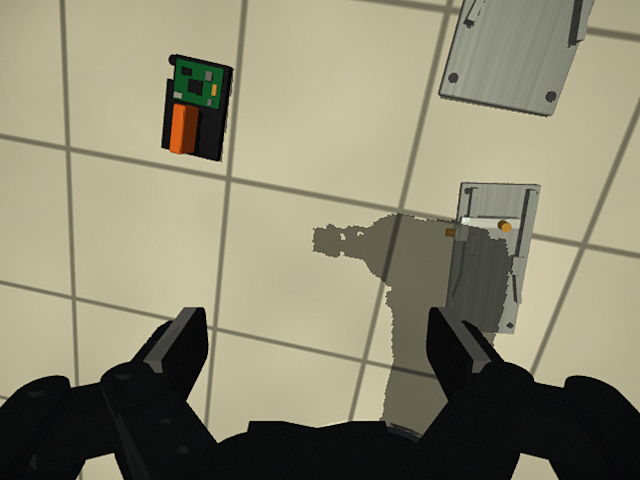

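The arm stopped short and tilted (roll -172.8°), so I check the joints. The carrier is visible at (198,106) with the bar at (178,127).

Run:
```python
from h import *
s=env.state();print(s['joint_positions'].round(1),s['tcp_pos'],s['tcp_rot'],s['t'])
d=load('w3');t=load('top0')
# carrier plate corners (z=10mm top) by black+green+bar mask
im=d['image'];lab=cv2.cvtColor(im,cv2.COLOR_RGB2GRAY)
for f,box in(('w3',(150,40,250,175)),('top0',(100,260,155,325))):
    D=load(f);x0,y0,x1,y1=box;I=D['image'][y0:y1,x0:x1];h=cv2.cvtColor(I,cv2.COLOR_RGB2HSV)
    m=((h[...,2]<60)|(h[...,1]>140)).astype('u1')*255
    c=max(cv2.findContours(m,0,1)[0],key=cv2.contourArea);p=cv2.approxPolyDP(c,3,True)[:,0]+[x0,y0]
    for q in p:print(f,q,onz(D,*q,.01)[:2].round(4),onz(D,*q,.0)[:2].round(4))
```

```text
[  9.4   0.5 -15.9  73.7   7.2 179.9] [0.37915739 0.10664531 0.19783588] [-1.72818350e+02  3.53665519e-02  9.45397549e+00] 3.4
w3 [171  55] [0.4928 0.2904] [0.4938 0.2957]
w3 [169  61] [0.4873 0.2921] [0.4881 0.2974]
w3 [175  70] [0.4803 0.2858] [0.481  0.2909]
w3 [174  79] [0.4722 0.2864] [0.4726 0.2916]
w3 [167  81] [0.4693 0.2934] [0.4697 0.2987]
w3 [162 147] [0.4063 0.296 ] [0.4049 0.3014]
w3 [219 160] [0.4038 0.2354] [0.4024 0.2392]
w3 [232  68] [0.4902 0.2302] [0.4912 0.2339]
top0 [114 271] [0.4901 0.293 ] [0.4907 0.2967]
top0 [117 277] [0.4778 0.2858] [0.4784 0.2894]
top0 [113 281] [0.4694 0.2934] [0.4698 0.2971]
top0 [109 312] [0.4058 0.2964] [0.4057 0.3001]
top0 [138 315] [0.4014 0.2365] [0.4012 0.2397]
top0 [144 272] [0.4897 0.2307] [0.4903 0.2339]
```

Joint 6 hit its 180° limit, since yaw = 180 + j1 - j6. I use the half-turn grasp instead, and first check that the tilt recovers when I turn away from the limit.

move_arm(
  rows=[
    {"hand": 100, "travel": [0, 0, 0], "yaw": -0.148},
    {"hand": 100, "travel": [0, 0, 0], "yaw": -0.148},
    {"hand": 100, "travel": [0, 0, 0], "yaw": -0.148},
    {"hand": 100, "travel": [0, 0, 0], "yaw": 0},
    {"hand": 100, "travel": [0, 0, 0], "yaw": 0},
  ],
)

```text
t: 3.9
tcp_pos: [0.3787, 0.1069, 0.1975]
tcp_rot: [-173.4, -3.0, 34.5]
contact_force: [0.4, 0.1, -0.8]
grip_width: 1.002
```

The tilt is kept in the commanded pose. It came from j5 compensating at j6 = +180, so the mirror case at j6 = -180 should undo it. I turn there, at a cost of about 4 s.

move_arm(
  rows=[
    {"hand": 100, "travel": [0, 0, 0], "yaw": -0.149},
    {"hand": 100, "travel": [0, 0, 0], "yaw": -0.149},
    {"hand": 100, "travel": [0, 0, 0], "yaw": -0.149},
    {"hand": 100, "travel": [0, 0, 0], "yaw": -0.149},
    {"hand": 100, "travel": [0, 0, 0], "yaw": -0.149},
    {"hand": 100, "travel": [0, 0, 0], "yaw": -0.149},
    {"hand": 100, "travel": [0, 0, 0], "yaw": -0.149},
    {"hand": 100, "travel": [0, 0, 0], "yaw": -0.149},
    {"hand": 100, "travel": [0, 0, 0], "yaw": -0.149},
    {"hand": 100, "travel": [0, 0, 0], "yaw": -0.149},
    {"hand": 100, "travel": [0, 0, 0], "yaw": -0.149},
    {"hand": 100, "travel": [0, 0, 0], "yaw": -0.149},
    {"hand": 100, "travel": [0, 0, 0], "yaw": -0.149},
    {"hand": 100, "travel": [0, 0, 0], "yaw": -0.149},
    {"hand": 100, "travel": [0, 0, 0], "yaw": -0.149},
    {"hand": 100, "travel": [0, 0, 0], "yaw": -0.149},
    {"hand": 100, "travel": [0, 0, 0], "yaw": -0.149},
    {"hand": 100, "travel": [0, 0, 0], "yaw": -0.149},
    {"hand": 100, "travel": [0, 0, 0], "yaw": -0.149},
    {"hand": 100, "travel": [0, 0, 0], "yaw": -0.149},
  ],
)

```text
t: 5.9
tcp_pos: [0.3786, 0.107, 0.1976]
tcp_rot: [173.1, 1.9, -154.3]
contact_force: [-0.4, 0.0, -0.7]
grip_width: 1.001
```

move_arm(
  rows=[
    {"hand": 100, "travel": [0, 0, 0], "yaw": -0.149},
    {"hand": 100, "travel": [0, 0, 0], "yaw": -0.149},
    {"hand": 100, "travel": [0, 0, 0], "yaw": -0.149},
    {"hand": 100, "travel": [0, 0, 0], "yaw": -0.149},
    {"hand": 100, "travel": [0, 0, 0], "yaw": -0.149},
    {"hand": 100, "travel": [0, 0, 0], "yaw": -0.149},
    {"hand": 100, "travel": [0, 0, 0], "yaw": -0.149},
    {"hand": 100, "travel": [0, 0, 0], "yaw": -0.149},
    {"hand": 100, "travel": [0, 0, 0], "yaw": -0.149},
    {"hand": 100, "travel": [0, 0, 0], "yaw": -0.149},
    {"hand": 100, "travel": [0, 0, 0], "yaw": -0.149},
    {"hand": 100, "travel": [0, 0, 0], "yaw": -0.149},
    {"hand": 100, "travel": [0, 0, 0], "yaw": -0.149},
    {"hand": 100, "travel": [0, 0, 0], "yaw": -0.149},
    {"hand": 100, "travel": [0, 0, 0], "yaw": -0.149},
    {"hand": 100, "travel": [0, 0, 0], "yaw": -0.149},
    {"hand": 100, "travel": [0, 0, 0], "yaw": -0.149},
    {"hand": 100, "travel": [0, 0, 0], "yaw": -0.149},
    {"hand": 100, "travel": [0, 0, 0], "yaw": -0.1},
  ],
)

```text
t: 7.8
tcp_pos: [0.3786, 0.107, 0.1976]
tcp_rot: [-172.8, 0.6, 5.2]
contact_force: [-0.2, -0.1, -0.2]
grip_width: 1.0
```

Run:
```python
from h import *
s=env.state();print(s['joint_positions'].round(2),s['tcp_pos'],s['tcp_rot'],s['t'])
```

```text
[   9.46    0.46  -15.88   73.75    7.2  -175.72] [0.37859469 0.10703907 0.19759607] [-172.83063797    0.62870798    5.21401878] 7.8
```

move_arm(
  rows=[
    {"hand": 100, "travel": [0, 0, 0], "yaw": -0.075},
    {"hand": 100, "travel": [0, 0.034, 0], "yaw": 0},
    {"hand": 100, "travel": [0, 0.034, 0], "yaw": 0},
    {"hand": 100, "travel": [0, 0.034, 0], "yaw": 0},
    {"hand": 100, "travel": [0, 0, 0], "yaw": 0},
  ],
)

```text
t: 8.3
tcp_pos: [0.386, 0.0633, 0.1857]
tcp_rot: [-175.7, 0.2, 5.4]
contact_force: [0.1, -0.0, -0.7]
grip_width: 1.0
```

Run:
```python
from h import *
s=env.state();print(s['joint_positions'].round(2),s['tcp_pos'],s['tcp_rot'],s['t'])
```

```text
[   5.48    0.69  -17.16   72.32    4.32 -179.89] [0.38599038 0.06325914 0.18569612] [-175.6787406     0.17952387    5.36967637] 8.3
```

Works: about 0.96° per row. The remaining 4.3° needs about 4.5 rows.

move_arm(
  rows=[
    {"hand": 100, "travel": [0, 0.034, 0], "yaw": 0},
    {"hand": 100, "travel": [0, 0.034, 0], "yaw": 0},
    {"hand": 100, "travel": [0, 0.034, 0], "yaw": 0},
    {"hand": 100, "travel": [0, 0.034, 0], "yaw": 0},
    {"hand": 100, "travel": [0, 0, 0], "yaw": 0},
  ],
)

```text
t: 8.8
tcp_pos: [0.3917, 0.0061, 0.1789]
tcp_rot: [-179.4, 0.2, 0.3]
contact_force: [-0.2, 0.0, 0.4]
grip_width: 1.001
```

Run:
```python
from h import *
s=env.state();print(s['joint_positions'].round(2),s['tcp_pos'],s['tcp_rot'],s['t'])
```

```text
[   0.39    0.99  -17.73   71.46    0.56 -179.94] [0.39166596 0.00608939 0.17889327] [-1.79438592e+02  1.70388533e-01  3.35176225e-01] 8.8
```

move_arm(
  rows=[
    {"hand": 100, "travel": [0, 0.022, 0], "yaw": 0},
    {"hand": 100, "travel": [0, 0, 0], "yaw": 0.149},
    {"hand": 100, "travel": [0, 0, 0], "yaw": 0.149},
    {"hand": 100, "travel": [0, 0, 0], "yaw": 0.149},
    {"hand": 100, "travel": [0, 0, 0], "yaw": 0.149},
    {"hand": 100, "travel": [0, 0, 0], "yaw": 0.149},
    {"hand": 100, "travel": [0, 0, 0], "yaw": 0.149},
    {"hand": 100, "travel": [0, 0, 0], "yaw": 0.149},
    {"hand": 100, "travel": [0, 0, 0], "yaw": 0.149},
    {"hand": 100, "travel": [0, 0, 0], "yaw": 0.149},
    {"hand": 100, "travel": [0, 0, 0], "yaw": 0.149},
    {"hand": 100, "travel": [0, 0, 0], "yaw": 0.149},
    {"hand": 100, "travel": [0, 0, 0], "yaw": 0.149},
    {"hand": 100, "travel": [0, 0, 0], "yaw": 0.149},
    {"hand": 100, "travel": [0, 0, 0], "yaw": 0.149},
    {"hand": 100, "travel": [0, 0, 0], "yaw": 0.149},
    {"hand": 100, "travel": [0, 0, 0], "yaw": 0.149},
    {"hand": 100, "travel": [0, 0, 0], "yaw": 0.149},
    {"hand": 100, "travel": [0, 0, 0], "yaw": 0.149},
    {"hand": 100, "travel": [0, 0, 0], "yaw": 0.149},
  ],
)

```text
t: 10.8
tcp_pos: [0.392, -0.002, 0.1788]
tcp_rot: [180.0, -0.1, -162.9]
contact_force: [1.2, 0.9, 0.2]
grip_width: 0.999
```

move_arm(
  rows=[
    {"hand": 100, "travel": [0, 0, 0], "yaw": 0.149},
    {"hand": 100, "travel": [0, 0, 0], "yaw": 0.149},
    {"hand": 100, "travel": [0, 0, 0], "yaw": 0.06},
    {"hand": 100, "travel": [0, 0, 0], "yaw": 0},
  ],
)

```text
t: 11.2
tcp_pos: [0.3919, -0.002, 0.1788]
tcp_rot: [-180.0, -0.2, 176.9]
contact_force: [0.6, -0.3, 0.3]
grip_width: 1.002
```

Run:
```python
from h import *
s=env.state();print(s['joint_positions'].round(2),s['tcp_pos'],s['tcp_rot'],s['t'])
```

```text
[ -0.3    1.   -17.72  71.44   0.     2.82] [ 0.39192453 -0.00200689  0.17882359] [-1.79996673e+02 -1.60314686e-01  1.76887027e+02] 11.2
```

Vertical again, with yaw 176.9°. Now over the carrier.

move_arm(
  rows=[
    {"hand": 100, "travel": [-0.0105, 0.0384, 0], "yaw": 0},
    {"hand": 100, "travel": [-0.0105, 0.0384, 0], "yaw": 0},
    {"hand": 100, "travel": [-0.0105, 0.0384, 0], "yaw": 0},
    {"hand": 100, "travel": [-0.0105, 0.0384, 0], "yaw": 0},
    {"hand": 100, "travel": [-0.0105, 0.0384, 0], "yaw": 0},
    {"hand": 100, "travel": [-0.0105, 0.0384, 0], "yaw": 0},
    {"hand": 100, "travel": [-0.0105, 0.0384, 0], "yaw": 0},
    {"hand": 100, "travel": [0, 0, 0], "yaw": 0},
    {"hand": 100, "travel": [0, 0, 0], "yaw": 0},
    {"hand": 100, "travel": [0, 0, 0], "yaw": 0},
  ],
)

```text
t: 12.2
tcp_pos: [0.4793, 0.2618, 0.1785]
tcp_rot: [-180.0, -0.2, 177.0]
contact_force: [0.1, 0.1, 0.5]
grip_width: 0.999
```

Run:
```python
from h import *
s=env.state();print(s['joint_positions'].round(2),s['tcp_pos'],s['tcp_rot'],s['t'])
d=shot('wrist','w4');im=d['image'][:330].copy();h=cv2.cvtColor(im,cv2.COLOR_RGB2HSV)
x,y=map(int,proj(d,[.447,.265,.01]));print(x,y)
x0,y0,x1,y1=x-80,max(0,y-110),x+80,min(320,y+110)
hh=h[y0:y1,x0:x1];m=((hh[...,2]<60)|(hh[...,1]>140)).astype('u1')*255
c=max(cv2.findContours(m,0,1)[0],key=cv2.contourArea);p=cv2.approxPolyDP(c,2.5,True)[:,0]+[x0,y0]
for q in p:print(q,onz(d,*q,.01)[:2].round(4),onz(d,*q,.0)[:2].round(4))
m=cv2.inRange(hh,(5,180,150),(18,255,255));c=max(cv2.findContours(m,0,1)[0],key=cv2.contourArea);p=cv2.approxPolyDP(c,2.,True)[:,0]+[x0,y0]
for q in p:print('bar',q,onz(d,*q,.04)[:2].round(4))
cv2.imwrite('pics/crop4.png',cv2.resize(im[y0:y1,x0:x1],None,fx=2.7,fy=2.7,interpolation=2)[:,:,::-1])
```

```text
[28.6  16.14  0.7  74.74  0.08 31.62] [0.4792777  0.2618412  0.17845781] [-179.97420968   -0.1980439   176.97659683] 12.2
318 177
[287 129] [0.4026 0.2389] [0.4025 0.2382]
[289 225] [0.4912 0.2342] [0.4936 0.2333]
[348 223] [0.4923 0.2912] [0.4947 0.2919]
[348 216] [0.4854 0.2914] [0.4876 0.2921]
[343 213] [0.4822 0.2867] [0.4843 0.2873]
[343 202] [0.4715 0.287 ] [0.4734 0.2876]
[349 201] [0.4709 0.2927] [0.4727 0.2935]
[351 130] [0.4065 0.2964] [0.4065 0.2973]
bar [314 133] [0.4073 0.2632]
bar [313 169] [0.4365 0.2608]
bar [325 171] [0.4387 0.2708]
bar [325 133] [0.4078 0.2723]
```

View pics/crop4.png

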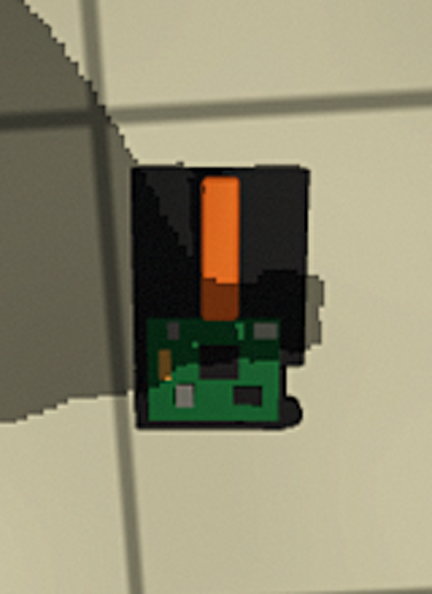

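The carrier lies at about (0.4495,0.265) with yaw -3.3°. Its bar is centred on the line through (0.4295,0.2663), and edge and bar measurements agree. I go down and grip the top 21 mm of the bar, so the fingertips pass above the lips later.

move_arm(
  rows=[
    {"hand": 100, "travel": [0.026, 0.001, 0], "yaw": 0.005},
    {"hand": 100, "travel": [0.026, 0.001, 0], "yaw": 0},
    {"hand": 100, "travel": [0, 0, 0.04], "yaw": 0},
    {"hand": 100, "travel": [0, 0, 0.04], "yaw": 0},
    {"hand": 100, "travel": [0, 0, 0.035], "yaw": 0},
    {"hand": 100, "travel": [0, 0, 0.025], "yaw": 0},
    {"hand": 100, "travel": [0, 0, 0.0195], "yaw": 0},
    {"hand": 100, "travel": [0, 0, 0], "yaw": 0},
    {"hand": 100, "travel": [0, 0, 0], "yaw": 0},
  ],
)

```text
t: 13.15
tcp_pos: [0.4275, 0.2668, 0.0199]
tcp_rot: [180.0, -0.2, 176.6]
contact_force: [0.7, 0.8, 0.4]
grip_width: 0.997
```

move_arm(
  force=50,
  rows=[
    {"hand": 0, "travel": [0, 0, 0], "yaw": 0},
    {"hand": 0, "travel": [0, 0, 0], "yaw": 0},
    {"hand": 0, "travel": [0, 0, 0], "yaw": 0},
    {"hand": 0, "travel": [0, 0, 0], "yaw": 0},
    {"hand": 0, "travel": [0, 0, 0], "yaw": 0},
    {"hand": 0, "travel": [0, 0, 0], "yaw": 0},
    {"hand": 0, "travel": [0, 0, 0], "yaw": 0},
    {"hand": 0, "travel": [0, 0, 0], "yaw": 0},
  ],
)

```text
t: 13.95
tcp_pos: [0.4274, 0.2675, 0.0192]
tcp_rot: [180.0, -0.2, 176.6]
contact_force: [0.2, 0.4, 0.8]
grip_width: 0.001
```

Grip width 0.001 means nothing is between the pads. I look.

Run:
```python
from h import *
d=shot('wrist','w5');s=shot('side','s5')
a=cv2.resize(d['image'][60:460,120:520],(400,400));b=cv2.resize(s['image'][330:430,220:320],(400,400),interpolation=2)
cv2.imwrite('pics/c5.png',np.hstack([a,b])[:,:,::-1])
print(proj(s,[.4274,.2675,.0192]),proj(d,[.4274,.2675,.0192]),proj(d,[.4275,.2664,.04]))
```

```text
(np.float64(281.4817143588746), np.float64(385.1808558900502)) (np.float64(316.83247480834666), np.float64(276.4318328140048)) (np.float64(314.52268751589816), np.float64(293.08330471798826))
```

View pics/c5.png

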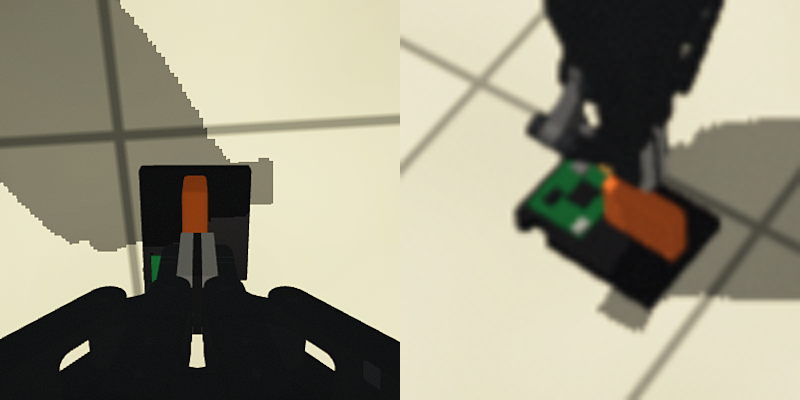

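The picture shows the pads shut above the bar: in the wrist crop they hide the bar from row 232 on and nothing of them stands beside it. So the real tips sit higher than the stated TCP. I measure the tip height in the side view.

Run:
```python
from h import *
d=load('w5');s=load('s5')
a=cv2.resize(d['image'][230:370,250:390],(420,420),interpolation=2);b=cv2.resize(s['image'][310:410,245:335],(378,420),interpolation=2)
cv2.imwrite('pics/c6.png',np.hstack([a,b])[:,:,::-1])
for z in(.019,.04,.05,.06,.07):
    for X in((.4274,.2665),(.4154,.2665),(.4394,.2665)):
        u,v=proj(s,[*X,z]);p,q=proj(d,[*X,z]);print(z,X,'side',round(420+(u-245)*4.2),round((v-310)*4.2),'wrist',round((p-250)*3),round((q-230)*3))
```

```text
0.019 (0.4274, 0.2665) side 574 315 wrist 195 139
0.019 (0.4154, 0.2665) side 595 326 wrist 191 74
0.019 (0.4394, 0.2665) side 554 304 wrist 199 202
0.04 (0.4274, 0.2665) side 572 287 wrist 194 189
0.04 (0.4154, 0.2665) side 593 298 wrist 189 117
0.04 (0.4394, 0.2665) side 551 276 wrist 199 258
0.05 (0.4274, 0.2665) side 571 274 wrist 194 216
0.05 (0.4154, 0.2665) side 592 285 wrist 189 141
0.05 (0.4394, 0.2665) side 550 263 wrist 199 289
0.06 (0.4274, 0.2665) side 570 261 wrist 193 248
0.06 (0.4154, 0.2665) side 591 272 wrist 188 168
0.06 (0.4394, 0.2665) side 549 250 wrist 199 323
0.07 (0.4274, 0.2665) side 569 247 wrist 193 283
0.07 (0.4154, 0.2665) side 591 258 wrist 187 199
0.07 (0.4394, 0.2665) side 548 236 wrist 198 363
```

View pics/c6.png

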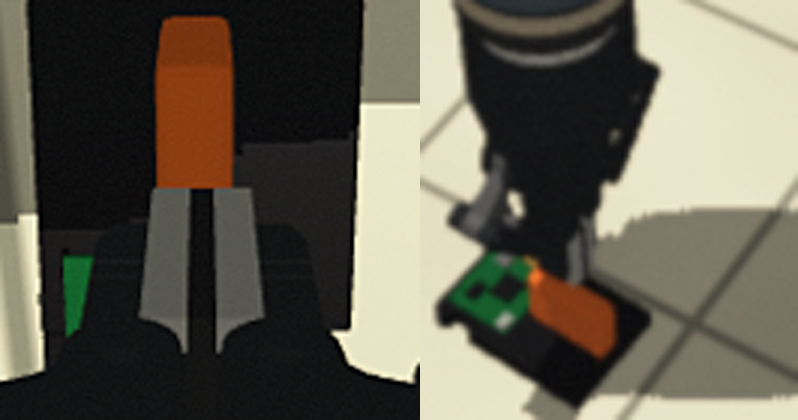

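Both views put the shut tips at z ≈ 0.06, about 41 mm behind the reported TCP. The open fingers in w2 gave 54 mm = 41 + 13. I open, go about 36 mm lower in two checked steps, then grip.

move_arm(
  rows=[
    {"hand": 100, "travel": [0, 0, 0], "yaw": 0},
    {"hand": 100, "travel": [0, 0, 0], "yaw": 0},
    {"hand": 100, "travel": [0, 0, 0], "yaw": 0},
    {"hand": 100, "travel": [0, 0, 0], "yaw": 0},
    {"hand": 100, "travel": [0, 0, 0], "yaw": 0},
    {"hand": 100, "travel": [0, 0, 0.01], "yaw": 0},
    {"hand": 100, "travel": [0, 0, 0.01], "yaw": 0},
    {"hand": 100, "travel": [0, 0, 0], "yaw": 0},
  ],
)

```text
t: 14.85
tcp_pos: [0.4262, 0.2668, -0.0025]
tcp_rot: [-179.9, -0.3, 176.6]
contact_force: [-0.0, -0.6, 0.9]
grip_width: 1.0
```

move_arm(
  rows=[
    {"hand": 100, "travel": [0, 0, 0.007], "yaw": 0},
    {"hand": 100, "travel": [0, 0, 0.007], "yaw": 0},
    {"hand": 100, "travel": [0, 0, 0], "yaw": 0},
    {"hand": 0, "travel": [0, 0, 0], "yaw": 0},
    {"hand": 0, "travel": [0, 0, 0], "yaw": 0},
    {"hand": 0, "travel": [0, 0, 0], "yaw": 0},
    {"hand": 0, "travel": [0, 0, 0], "yaw": 0},
    {"hand": 0, "travel": [0, 0, 0], "yaw": 0},
    {"hand": 0, "travel": [0, 0, 0], "yaw": 0},
    {"hand": 0, "travel": [0, 0, 0], "yaw": 0},
  ],
)

```text
t: 15.85
tcp_pos: [0.4275, 0.2676, -0.0144]
tcp_rot: [180.0, -0.1, 176.6]
contact_force: [-0.9, -0.9, 5.9]
grip_width: 0.126
```

Gripped, with opening 0.126 on the 12 mm bar. I lift and check.

move_arm(
  rows=[
    {"hand": 0, "travel": [0, 0, -0.005], "yaw": 0},
    {"hand": 0, "travel": [0, 0, -0.015], "yaw": 0},
    {"hand": 0, "travel": [0, 0, -0.02], "yaw": 0},
    {"hand": 0, "travel": [0, 0, -0.02], "yaw": 0},
    {"hand": 0, "travel": [0, 0, 0], "yaw": 0},
    {"hand": 0, "travel": [0, 0, 0], "yaw": 0},
    {"hand": 0, "travel": [0, 0, 0], "yaw": 0},
  ],
)

```text
t: 16.55
tcp_pos: [0.4268, 0.2671, 0.0442]
tcp_rot: [-180.0, -0.2, 176.6]
contact_force: [0.2, -0.3, -2.3]
grip_width: 0.128
```

Run:
```python
from h import *
st=env.state();print(st)
s=shot('side','s7');d=shot('wrist','w7')
u,v=map(int,proj(s,[.44,.267,.07]));print(u,v)
a=cv2.resize(d['image'][170:400,220:420],(350,402),interpolation=2);b=cv2.resize(s['image'][v-60:v+60,u-60:u+60],(402,402),interpolation=2)
cv2.imwrite('pics/c7.png',np.hstack([a,b])[:,:,::-1])
```

```text
{'t': 16.55, 'joint_positions': array([ 31.96627374,  17.27171244, -18.6753499 ,  54.27546998,
         0.1053477 ,  35.32018408]), 'joint_velocities': array([-0.04511077,  0.21250056, -0.13821601,  0.15275235,  0.11987477,
        0.02115233]), 'tau': array([-3.05646017e-05, -5.56777990e+01,  3.09467053e+01, -1.71956629e-02,
       -1.01388339e-02, -2.39688325e-04]), 'tcp_pos': array([0.42680038, 0.26709582, 0.04424803]), 'tcp_rot': array([-179.95730004,   -0.24247772,  176.64579472]), 'contact_force': array([ 0.1541071 , -0.30770382, -2.31541221]), 'torque': array([0.0004155 , 0.07267336, 0.01664475]), 'grip_width': 0.1277539613764988}
275 366
```

View pics/c7.png

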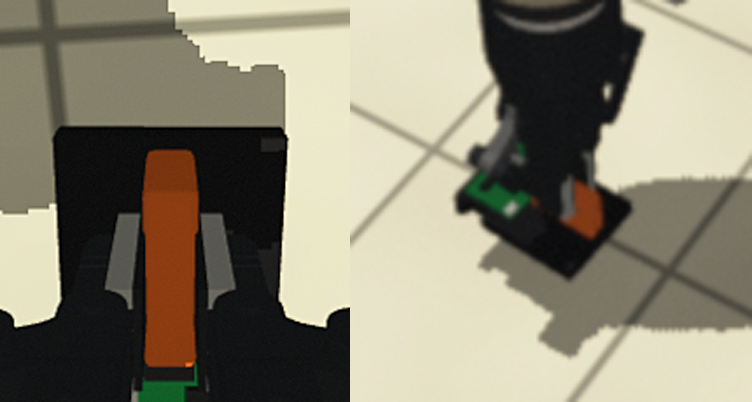

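Carrier in hand, level, bar between the pads, weight 2.3 N. In the wrist view the tail corners are at about (253,243) and (383,244). I compute the in-hand pose and the travel.

Run:
```python
from h import *
d=load('w7');tcp=np.array([.4268,.2671]);a=np.radians(-3.4);ex=np.array([np.cos(a),np.sin(a)]);ey=np.array([-ex[1],ex[0]])
g=cv2.cvtColor(d['image'],cv2.COLOR_RGB2GRAY)
print(g[235:252,290].tolist(),g[235:252,350].tolist());print(g[255,245:262].tolist(),g[255,376:392].tolist())
for z in(.0586+.01,.0606+.01):
  for p in((253,243),(290,242.5),(350,242.5),(383.5,244)):
    q=onz(d,*p,z)[:2]-tcp;print(z,p,(q@ex).round(4),(q@ey).round(4))
H=np.array([.610,-.0151]);b=np.radians(-1.6);hx=np.array([np.cos(b),np.sin(b)])
for X in(-.102,-.098):
  D=H+X*hx-tcp;y=np.radians(176.6);print(X,D,D@[np.cos(y),np.sin(y)],D@[np.sin(y),-np.cos(y)])
```

```text
[128, 127, 128, 129, 129, 133, 119, 46, 3, 11, 11, 13, 11, 13, 10, 9, 14] [129, 127, 128, 128, 128, 130, 126, 79, 0, 8, 11, 12, 15, 11, 16, 15, 12]
[128, 128, 129, 130, 131, 60, 0, 11, 12, 13, 15, 16, 16, 12, 15, 18, 12] [38, 39, 37, 35, 27, 30, 26, 0, 185, 238, 234, 232, 231, 230, 231, 230]
0.0686 (253, 243) -0.0254 -0.0283
0.0686 (290, 242.5) -0.0257 -0.0119
0.0686 (350, 242.5) -0.0257 0.0146
0.0686 (383.5, 244) -0.025 0.0294
0.0706 (253, 243) -0.026 -0.0279
0.0706 (290, 242.5) -0.0263 -0.0118
0.0706 (350, 242.5) -0.0263 0.0144
0.0706 (383.5, 244) -0.0256 0.0291
-0.102 [ 0.08123977 -0.27935199] -0.0976641259414655 -0.2740422492269395
-0.098 [ 0.08523821 -0.27946368] -0.10166215218292841 -0.27391660619062697
```

move_arm(
  rows=[
    {"hand": 0, "travel": [0, 0, -0.01], "yaw": -0.031},
    {"hand": 0, "travel": [-0.0114, -0.0346, 0], "yaw": 0},
    {"hand": 0, "travel": [-0.0114, -0.0346, 0], "yaw": 0},
    {"hand": 0, "travel": [-0.0114, -0.0346, 0], "yaw": 0},
    {"hand": 0, "travel": [-0.0114, -0.0346, 0], "yaw": 0},
    {"hand": 0, "travel": [-0.0114, -0.0346, 0], "yaw": 0},
    {"hand": 0, "travel": [-0.0114, -0.0346, 0], "yaw": 0},
    {"hand": 0, "travel": [-0.0114, -0.0346, 0], "yaw": 0},
    {"hand": 0, "travel": [-0.0114, -0.0346, 0], "yaw": 0},
    {"hand": 0, "travel": [0, 0, 0], "yaw": 0},
    {"hand": 0, "travel": [0, 0, 0], "yaw": 0},
    {"hand": 0, "travel": [0, 0, 0], "yaw": 0},
  ],
)

```text
t: 17.85
tcp_pos: [0.5104, -0.0112, 0.0544]
tcp_rot: [180.0, -0.2, 178.4]
contact_force: [-0.1, -0.4, -1.6]
grip_width: 0.123
```

```bash
cat > hf.py <<'E'
from h import *
s=env.state();H=np.array([.610,-.0151]);b=np.radians(-1.6);hx=np.array([np.cos(b),np.sin(b)]);hy=np.array([-hx[1],hx[0]])
q=s['tcp_pos'][:2]-H;print('t',s['t'],'tcp in holder',(q@hx).round(4),(q@hy).round(4),'z',s['tcp_pos'][2].round(4),s['tcp_rot'].round(2),'F',s['contact_force'].round(2),'T',s['torque'].round(2),s['joint_positions'][5].round(1))
E
python3 hf.py
```

```text
t 17.85 tcp in holder -0.0997 0.0011 z 0.0544 [179.97  -0.24 178.43] F [-0.12 -0.38 -1.64] T [0.01 0.08 0.  ] 0.3
```

move_arm(
  rows=[
    {"hand": 0, "travel": [0, -0.0008, 0.02], "yaw": 0},
    {"hand": 0, "travel": [0, 0, 0.02], "yaw": 0},
    {"hand": 0, "travel": [0, 0, 0.008], "yaw": 0},
    {"hand": 0, "travel": [0, 0, 0], "yaw": 0},
    {"hand": 0, "travel": [0, 0, 0], "yaw": 0},
  ],
)

```text
t: 18.35
tcp_pos: [0.5111, -0.012, 0.0074]
tcp_rot: [180.0, -0.2, 178.5]
contact_force: [-0.6, -0.4, -1.9]
grip_width: 0.129
```

```bash
python3 hf.py
python3 - <<'E'
from h import *
d=shot('wrist','w8');cv2.imwrite('pics/c8.png',cv2.resize(d['image'][120:340,200:440],None,fx=2.7,fy=2.7,interpolation=2)[:,:,::-1])
E
```

```text
t 18.35 tcp in holder -0.099 0.0004 z 0.0074 [ 1.7998e+02 -1.5000e-01  1.7847e+02] F [-0.58 -0.37 -1.85] T [ 0.02 -0.03 -0.04] 0.2
```

View pics/c8.png

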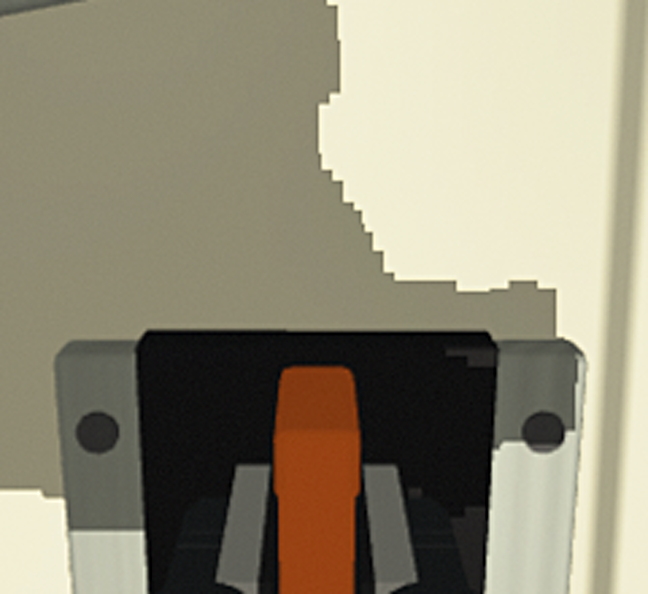

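The mouth view (12th picture) shows the carrier between the plate edges. In the crop, the plate edges are at columns 55 and 586, the carrier edges at 137 and 497, and the screws level at row 432. I work out the offset, then lower to contact.

Run:
```python
from h import *
d=load('w8');H=np.array([.610,-.0151]);b=np.radians(-1.6);hx=np.array([np.cos(b),np.sin(b)]);hy=np.array([-hx[1],hx[0]])
P=lambda u,v:(u/2.7+200-.3,v/2.7+120-.3)
for n,p,z in(('plL',(55,360),.012),('plR',(586,360),.012),('plL',(70,560),.012),('plR',(578,560),.012),('scL',(97,432),.012),('scR',(543,432),.012),('caL',(137,348),.032),('caR',(497,348),.032),('caL',(147,580),.032),('caR',(485,580),.032),('bar',(275,430),.062),('bar',(361,430),.062)):
    q=onz(d,*P(*p),z)[:2]-H;print(n,(q@hx).round(4),(q@hy).round(4))
```

```text
plL -0.1133 -0.0482
plR -0.1134 0.0504
plL -0.0718 -0.0482
plR -0.0719 0.052
scL -0.099 -0.0413
scR -0.099 0.0434
caL -0.1219 -0.0291
caR -0.122 0.03
caL -0.0791 -0.0295
caR -0.0791 0.0301
bar -0.1196 -0.0053
bar -0.1196 0.0064
```

move_arm(
  rows=[
    {"hand": 0, "travel": [0, 0, 0.003], "yaw": 0},
    {"hand": 0, "travel": [0, 0, 0.003], "yaw": 0},
    {"hand": 0, "travel": [0, 0, 0], "yaw": 0},
    {"hand": 0, "travel": [0, 0, 0], "yaw": 0},
  ],
)

```text
t: 18.8
tcp_pos: [0.5108, -0.0125, 0.0009]
tcp_rot: [180.0, -0.2, 178.4]
contact_force: [0.2, 0.4, -1.6]
grip_width: 0.124
```

The holder centre is about 0.8 mm towards +y of the carrier, and the lips said the same, so I correct that while lowering gently.

move_arm(
  rows=[
    {"hand": 0, "travel": [0, 0.0008, 0.001], "yaw": 0},
    {"hand": 0, "travel": [0, 0, 0.001], "yaw": 0},
    {"hand": 0, "travel": [0, 0, 0], "yaw": 0},
    {"hand": 0, "travel": [0, 0, 0], "yaw": 0},
  ],
)

```text
t: 19.2
tcp_pos: [0.5109, -0.0117, -0.0011]
tcp_rot: [180.0, -0.2, 178.4]
contact_force: [1.0, 0.9, -2.3]
grip_width: 0.123
```

move_arm(
  rows=[
    {"hand": 0, "travel": [0, 0, 0.001], "yaw": 0},
    {"hand": 0, "travel": [0, 0, 0], "yaw": 0},
    {"hand": 0, "travel": [0, 0, 0], "yaw": 0},
  ],
)

```text
t: 19.5
tcp_pos: [0.5108, -0.0117, -0.0021]
tcp_rot: [180.0, -0.2, 178.4]
contact_force: [-0.3, -0.9, -2.3]
grip_width: 0.124
```

move_arm(
  rows=[
    {"hand": 0, "travel": [0, 0, 0.001], "yaw": 0},
    {"hand": 0, "travel": [0, 0, 0], "yaw": 0},
    {"hand": 0, "travel": [0, 0, 0], "yaw": 0},
  ],
)

```text
t: 19.8
tcp_pos: [0.5112, -0.0117, -0.0025]
tcp_rot: [180.0, -0.1, 178.4]
contact_force: [-2.6, 0.4, 5.8]
grip_width: 0.128
```

move_arm(
  rows=[
    {"hand": 0, "travel": [0, 0, 0.0007], "yaw": 0},
    {"hand": 0, "travel": [0, 0, 0], "yaw": 0},
    {"hand": 0, "travel": [0, 0, 0], "yaw": 0},
  ],
)

```text
t: 20.1
tcp_pos: [0.5114, -0.0117, -0.0025]
tcp_rot: [180.0, -0.1, 178.4]
contact_force: [-3.6, -0.2, 13.4]
grip_width: 0.124
```

Floor contact is felt at TCP z = -0.0025. I ease off 1 mm and slide forward (tool -x) to just short of the rails, then into them, watching the force.

move_arm(
  rows=[
    {"hand": 0, "travel": [0, 0, -0.0011], "yaw": 0},
    {"hand": 0, "travel": [-0.004, 0, 0], "yaw": 0},
    {"hand": 0, "travel": [-0.005, 0, 0], "yaw": 0},
    {"hand": 0, "travel": [-0.005, 0, 0], "yaw": 0},
    {"hand": 0, "travel": [-0.002, 0, 0], "yaw": 0},
    {"hand": 0, "travel": [-0.002, 0, 0], "yaw": 0},
    {"hand": 0, "travel": [0, 0, 0], "yaw": 0},
  ],
)

```text
t: 20.8
tcp_pos: [0.5301, -0.0122, -0.0024]
tcp_rot: [180.0, -0.1, 178.4]
contact_force: [-1.4, 0.1, 6.9]
grip_width: 0.126
```

```bash
python3 hf.py
```

```text
t 20.8 tcp in holder -0.08 0.0007 z -0.0024 [ 1.7999e+02 -1.0000e-01  1.7842e+02] F [-1.45  0.15  6.85] T [ 0.04  0.18 -0.05] 0.2
```

move_arm(
  rows=[
    {"hand": 0, "travel": [-0.0015, 0, -0.0005], "yaw": 0},
    {"hand": 0, "travel": [-0.0015, 0, 0], "yaw": 0},
    {"hand": 0, "travel": [-0.0015, 0, 0], "yaw": 0},
    {"hand": 0, "travel": [-0.0015, 0, 0], "yaw": 0},
    {"hand": 0, "travel": [0, 0, 0], "yaw": 0},
  ],
)

```text
t: 21.3
tcp_pos: [0.5352, -0.0124, -0.0024]
tcp_rot: [180.0, -0.2, 178.4]
contact_force: [0.7, -0.3, -0.5]
grip_width: 0.122
```

move_arm(
  rows=[
    {"hand": 0, "travel": [-0.0015, 0, 0], "yaw": 0},
    {"hand": 0, "travel": [-0.002, 0, 0], "yaw": 0},
    {"hand": 0, "travel": [-0.002, 0, 0], "yaw": 0},
    {"hand": 0, "travel": [-0.002, 0, 0], "yaw": 0},
    {"hand": 0, "travel": [0, 0, 0], "yaw": 0},
  ],
)

```text
t: 21.8
tcp_pos: [0.5427, -0.0125, -0.0024]
tcp_rot: [180.0, -0.2, 178.4]
contact_force: [-0.7, 0.3, -3.1]
grip_width: 0.124
```

```bash
python3 hf.py
```

```text
t 21.8 tcp in holder -0.0674 0.0007 z -0.0024 [ 1.7998e+02 -1.6000e-01  1.7842e+02] F [-0.7   0.3  -3.11] T [-0.   -0.02 -0.01] 0.2
```

Entered under the lips with no side force (F about 0 sideways). The stop is visually near x ≈ 61 mm and the nose is at about -2 mm. I advance 30 mm in two checked steps.

move_arm(
  rows=[
    {"hand": 0, "travel": [-0.002, 0, 0.0003], "yaw": 0},
    {"hand": 0, "travel": [-0.002, 0, 0], "yaw": 0},
    {"hand": 0, "travel": [-0.002, 0, 0], "yaw": 0},
    {"hand": 0, "travel": [-0.002, 0, 0], "yaw": 0},
    {"hand": 0, "travel": [-0.002, 0, 0], "yaw": 0},
    {"hand": 0, "travel": [-0.002, 0, 0], "yaw": 0},
    {"hand": 0, "travel": [-0.002, 0, 0], "yaw": 0},
    {"hand": 0, "travel": [0, 0, 0], "yaw": 0},
  ],
)

```text
t: 22.6
tcp_pos: [0.557, -0.013, -0.0024]
tcp_rot: [180.0, -0.1, 178.4]
contact_force: [0.1, 0.1, 4.2]
grip_width: 0.13
```

move_arm(
  rows=[
    {"hand": 0, "travel": [-0.002, 0, 0], "yaw": 0},
    {"hand": 0, "travel": [-0.002, 0, 0], "yaw": 0},
    {"hand": 0, "travel": [-0.002, 0, 0], "yaw": 0},
    {"hand": 0, "travel": [-0.002, 0, 0], "yaw": 0},
    {"hand": 0, "travel": [-0.002, 0, 0], "yaw": 0},
    {"hand": 0, "travel": [-0.002, 0, 0], "yaw": 0},
    {"hand": 0, "travel": [-0.002, 0, 0], "yaw": 0},
    {"hand": 0, "travel": [-0.002, 0, 0], "yaw": 0},
    {"hand": 0, "travel": [0, 0, 0], "yaw": 0},
  ],
)

```text
t: 23.5
tcp_pos: [0.5729, -0.0134, -0.0024]
tcp_rot: [180.0, -0.1, 178.4]
contact_force: [-1.0, 0.2, 5.8]
grip_width: 0.124
```

```bash
python3 hf.py
```

```text
t 23.5 tcp in holder -0.0372 0.0007 z -0.0024 [ 1.7999e+02 -1.3000e-01  1.7842e+02] F [-0.95  0.17  5.8 ] T [ 0.02  0.12 -0.04] 0.2
```

move_arm(
  rows=[
    {"hand": 0, "travel": [-0.002, 0, -0.0003], "yaw": 0},
    {"hand": 0, "travel": [-0.002, 0, 0], "yaw": 0},
    {"hand": 0, "travel": [-0.002, 0, 0], "yaw": 0},
    {"hand": 0, "travel": [-0.002, 0, 0], "yaw": 0},
    {"hand": 0, "travel": [0, 0, 0], "yaw": 0},
  ],
)

```text
t: 24.0
tcp_pos: [0.5809, -0.0136, -0.0024]
tcp_rot: [180.0, -0.1, 178.4]
contact_force: [1.3, -0.3, 3.0]
grip_width: 0.127
```

move_arm(
  rows=[
    {"hand": 0, "travel": [-0.0015, 0, 0], "yaw": 0},
    {"hand": 0, "travel": [-0.0015, 0, 0], "yaw": 0},
    {"hand": 0, "travel": [-0.0015, 0, 0], "yaw": 0},
    {"hand": 0, "travel": [0, 0, 0], "yaw": 0},
  ],
)

```text
t: 24.4
tcp_pos: [0.5852, -0.0138, -0.0024]
tcp_rot: [180.0, -0.1, 178.4]
contact_force: [1.0, -0.1, 2.5]
grip_width: 0.133
```

move_arm(
  rows=[
    {"hand": 0, "travel": [-0.001, 0, 0], "yaw": 0},
    {"hand": 0, "travel": [-0.001, 0, 0], "yaw": 0},
    {"hand": 0, "travel": [-0.001, 0, 0], "yaw": 0},
    {"hand": 0, "travel": [0, 0, 0], "yaw": 0},
  ],
)

```text
t: 24.8
tcp_pos: [0.5881, -0.0138, -0.0024]
tcp_rot: [180.0, -0.2, 178.4]
contact_force: [-0.8, 0.2, 2.9]
grip_width: 0.126
```

move_arm(
  rows=[
    {"hand": 0, "travel": [-0.001, 0, 0], "yaw": 0},
    {"hand": 0, "travel": [-0.001, 0, 0], "yaw": 0},
    {"hand": 0, "travel": [-0.001, 0, 0], "yaw": 0},
    {"hand": 0, "travel": [0, 0, 0], "yaw": 0},
  ],
)

```text
t: 25.2
tcp_pos: [0.5911, -0.0139, -0.0024]
tcp_rot: [180.0, -0.2, 178.4]
contact_force: [-0.4, 0.4, 3.1]
grip_width: 0.121
```

move_arm(
  rows=[
    {"hand": 0, "travel": [-0.001, 0, 0], "yaw": 0},
    {"hand": 0, "travel": [-0.001, 0, 0], "yaw": 0},
    {"hand": 0, "travel": [0, 0, 0], "yaw": 0},
  ],
)

```text
t: 25.5
tcp_pos: [0.5931, -0.014, -0.0024]
tcp_rot: [180.0, -0.2, 178.4]
contact_force: [-1.0, -0.5, 4.3]
grip_width: 0.126
```

move_arm(
  rows=[
    {"hand": 0, "travel": [-0.001, 0, 0], "yaw": 0},
    {"hand": 0, "travel": [-0.001, 0, 0], "yaw": 0},
    {"hand": 0, "travel": [0, 0, 0], "yaw": 0},
  ],
)

```text
t: 25.8
tcp_pos: [0.5946, -0.0142, -0.0024]
tcp_rot: [-180.0, -0.2, 178.4]
contact_force: [-3.3, -0.7, 5.6]
grip_width: 0.127
```

Resistance begins at TCP x ≈ 0.594 (nose ≈ 49.5 mm, as the ball's picture predicted). I continue in 1 mm steps.

move_arm(
  rows=[
    {"hand": 0, "travel": [-0.001, 0, 0], "yaw": 0},
    {"hand": 0, "travel": [0, 0, 0], "yaw": 0},
  ],
)

```text
t: 26.0
tcp_pos: [0.595, -0.0143, -0.0024]
tcp_rot: [-180.0, -0.2, 178.4]
contact_force: [-3.4, -1.4, 7.6]
grip_width: 0.124
```

move_arm(
  rows=[
    {"hand": 0, "travel": [-0.001, 0, -0.0002], "yaw": 0},
    {"hand": 0, "travel": [0, 0, 0], "yaw": 0},
  ],
)

```text
t: 26.2
tcp_pos: [0.596, -0.0143, -0.0024]
tcp_rot: [-180.0, -0.3, 178.4]
contact_force: [-3.7, -1.1, 6.1]
grip_width: 0.124
```

move_arm(
  rows=[
    {"hand": 0, "travel": [-0.001, 0, 0], "yaw": 0},
    {"hand": 0, "travel": [0, 0, 0], "yaw": 0},
  ],
)

```text
t: 26.4
tcp_pos: [0.5972, -0.0143, -0.0024]
tcp_rot: [-180.0, -0.2, 178.4]
contact_force: [-3.1, -1.7, 4.9]
grip_width: 0.125
```

move_arm(
  rows=[
    {"hand": 0, "travel": [-0.001, 0, 0], "yaw": 0},
    {"hand": 0, "travel": [0, 0, 0], "yaw": 0},
  ],
)

```text
t: 26.6
tcp_pos: [0.5985, -0.0143, -0.0024]
tcp_rot: [-180.0, -0.2, 178.4]
contact_force: [-2.6, -1.5, 4.1]
grip_width: 0.125
```

move_arm(
  rows=[
    {"hand": 0, "travel": [-0.001, 0, 0], "yaw": 0},
    {"hand": 0, "travel": [0, 0, 0], "yaw": 0},
  ],
)

```text
t: 26.8
tcp_pos: [0.6, -0.0143, -0.0024]
tcp_rot: [180.0, -0.2, 178.4]
contact_force: [-1.7, -1.2, 1.9]
grip_width: 0.125
```

move_arm(
  rows=[
    {"hand": 0, "travel": [-0.001, 0, 0], "yaw": 0},
    {"hand": 0, "travel": [0, 0, 0], "yaw": 0},
  ],
)

```text
t: 27.0
tcp_pos: [0.6013, -0.0143, -0.0024]
tcp_rot: [180.0, -0.1, 178.4]
contact_force: [1.0, -2.1, -0.3]
grip_width: 0.123
```

move_arm(
  rows=[
    {"hand": 0, "travel": [-0.001, 0, 0], "yaw": 0},
    {"hand": 0, "travel": [0, 0, 0], "yaw": 0},
  ],
)

```text
t: 27.2
tcp_pos: [0.6023, -0.0143, -0.0024]
tcp_rot: [180.0, -0.1, 178.4]
contact_force: [1.6, -1.5, -1.0]
grip_width: 0.127
```

Past the bump: the force has turned from -3.7 N to +1.6 N, which is the click. I go on gently to the stop.

move_arm(
  rows=[
    {"hand": 0, "travel": [-0.0008, 0, 0], "yaw": 0},
    {"hand": 0, "travel": [0, 0, 0], "yaw": 0},
  ],
)

```text
t: 27.4
tcp_pos: [0.603, -0.0142, -0.0023]
tcp_rot: [180.0, -0.1, 178.4]
contact_force: [1.7, -2.6, -2.6]
grip_width: 0.128
```

move_arm(
  rows=[
    {"hand": 0, "travel": [-0.0008, 0, 0], "yaw": 0},
    {"hand": 0, "travel": [0, 0, 0], "yaw": 0},
  ],
)

```text
t: 27.6
tcp_pos: [0.6037, -0.0142, -0.0023]
tcp_rot: [180.0, -0.1, 178.4]
contact_force: [1.6, -2.0, -1.5]
grip_width: 0.128
```

move_arm(
  rows=[
    {"hand": 0, "travel": [-0.0008, 0, 0], "yaw": 0},
    {"hand": 0, "travel": [0, 0, 0], "yaw": 0},
  ],
)

```text
t: 27.8
tcp_pos: [0.6046, -0.0142, -0.0023]
tcp_rot: [180.0, -0.1, 178.4]
contact_force: [1.8, -1.9, -2.1]
grip_width: 0.126
```

move_arm(
  rows=[
    {"hand": 0, "travel": [-0.0008, 0, 0], "yaw": 0},
    {"hand": 0, "travel": [0, 0, 0], "yaw": 0},
  ],
)

```text
t: 28.0
tcp_pos: [0.6048, -0.0143, -0.0023]
tcp_rot: [180.0, -0.2, 178.4]
contact_force: [0.5, -2.4, -0.6]
grip_width: 0.12
```

move_arm(
  rows=[
    {"hand": 0, "travel": [-0.0006, 0, 0], "yaw": 0},
    {"hand": 0, "travel": [0, 0, 0], "yaw": 0},
  ],
)

```text
t: 28.2
tcp_pos: [0.6048, -0.0144, -0.0024]
tcp_rot: [180.0, -0.2, 178.4]
contact_force: [-3.7, -2.8, 0.5]
grip_width: 0.123
```

move_arm(
  rows=[
    {"hand": 0, "travel": [-0.0005, 0, 0], "yaw": 0},
    {"hand": 0, "travel": [0, 0, 0], "yaw": 0},
  ],
)

```text
t: 28.4
tcp_pos: [0.6048, -0.0144, -0.0024]
tcp_rot: [180.0, -0.3, 178.4]
contact_force: [-5.5, -2.9, 2.1]
grip_width: 0.118
```

The stop is felt: TCP stays at 0.6048 while force rises to 5.5 N, 10 mm past the ball's onset. I relieve the push, open only part way because of the lips, and check.

move_arm(
  force=20,
  rows=[
    {"hand": 0, "travel": [0.0006, 0, -0.0001], "yaw": 0},
    {"hand": 0, "travel": [0, 0, 0], "yaw": 0},
    {"hand": 16, "travel": [0, 0, 0], "yaw": 0},
    {"hand": 20, "travel": [0, 0, 0], "yaw": 0},
    {"hand": 24, "travel": [0, 0, 0], "yaw": 0},
    {"hand": 24, "travel": [0, 0, 0], "yaw": 0},
    {"hand": 24, "travel": [0, 0, 0], "yaw": 0},
  ],
)

```text
t: 29.1
tcp_pos: [0.6058, -0.0142, -0.0021]
tcp_rot: [180.0, -0.1, 178.4]
contact_force: [-0.4, -0.4, -0.5]
grip_width: 0.242
```

move_arm(
  rows=[
    {"hand": 24, "travel": [0, 0, -0.003], "yaw": 0},
    {"hand": 24, "travel": [0, 0, -0.005], "yaw": 0},
    {"hand": 24, "travel": [0, 0, -0.007], "yaw": 0},
    {"hand": 24, "travel": [0, 0, 0], "yaw": 0},
  ],
)

```text
t: 29.5
tcp_pos: [0.6065, -0.0143, 0.0142]
tcp_rot: [180.0, -0.0, 178.4]
contact_force: [-0.1, -0.4, 0.5]
grip_width: 0.241
```

move_arm(
  rows=[
    {"hand": 24, "travel": [0, 0, -0.01], "yaw": 0},
    {"hand": 24, "travel": [0, 0, -0.02], "yaw": 0},
    {"hand": 24, "travel": [0, 0, -0.03], "yaw": 0},
    {"hand": 24, "travel": [0, 0, -0.04], "yaw": 0},
    {"hand": 24, "travel": [0, 0, -0.04], "yaw": 0},
    {"hand": 24, "travel": [0, 0, -0.04], "yaw": 0},
    {"hand": 24, "travel": [0, 0, 0], "yaw": 0},
    {"hand": 24, "travel": [0, 0, 0], "yaw": 0},
    {"hand": 24, "travel": [0, 0, 0], "yaw": 0},
  ],
)

```text
t: 30.4
tcp_pos: [0.6055, -0.0143, 0.192]
tcp_rot: [180.0, -0.2, 178.4]
contact_force: [0.1, 0.5, -0.2]
grip_width: 0.235
```

```bash
python3 hf.py
python3 - <<'E'
from h import *
d=shot('wrist','w9');t=shot('top','t9')
H=np.array([.610,-.0143]);b=np.radians(-1.6);hx=np.array([np.cos(b),np.sin(b)]);hy=np.array([-hx[1],hx[0]])
for nm,D in(('w',d),('t',t)):
    hs=cv2.cvtColor(D['image'],cv2.COLOR_RGB2HSV)
    for n,r,z in(('green',((45,120,30),(80,255,255)),.025),('bar',((5,180,90),(18,255,255)),.052)):
        m=cv2.inRange(hs,*r);u,v=map(int,proj(D,[.622-(.02 if n=='bar' else -.02),-.0145,z]));k=np.zeros_like(m);cv2.circle(k,(u,v),45 if nm=='w' else 22,255,-1);m&=k
        nn,l,st,c=cv2.connectedComponentsWithStats(m)
        if nn<2: print(nm,n,'none',u,v);continue
        i=1+st[1:,4].argmax();cc=max(cv2.findContours((l==i).astype('u1'),0,1)[0],key=cv2.contourArea);R=cv2.minAreaRect(cc)
        P=[onz(D,*p,z)[:2]-H for p in cv2.boxPoints(R)];print(nm,n,st[i,4],[((p@hx).round(4),(p@hy).round(4)) for p in P])
# black nose gap to stop along axis in wrist image: grey profile
g=cv2.cvtColor(t['image'],cv2.COLOR_RGB2GRAY)
for x in np.arange(-.05,.09,.004): 
    X=[*(H+hx*x-hy*.022),.022];u,v=proj(t,X);u2,v2=proj(d,X);print(round(x,3),t['image'][int(v+.5),int(u+.5)].tolist(),d['image'][int(v2+.5),int(u2+.5)].tolist() if 0<=v2<479 and 0<=u2<639 else '')
E
```

```text
t 30.4 tcp in holder -0.0045 0.0006 z 0.192 [179.99  -0.25 178.42] F [ 0.15  0.53 -0.19] T [-0.04 -0.04 -0.  ] 0.2
w green 1202 [(np.float64(0.0204), np.float64(-0.0252)), (np.float64(0.0204), np.float64(0.0204)), (np.float64(0.0567), np.float64(0.021)), (np.float64(0.0567), np.float64(-0.0259))]
w bar 693 [(np.float64(-0.0293), np.float64(-0.0061)), (np.float64(-0.0293), np.float64(0.0052)), (np.float64(0.0176), np.float64(0.0054)), (np.float64(0.0176), np.float64(-0.0063))]
t green 78 [(np.float64(0.0351), np.float64(0.0126)), (np.float64(0.0372), np.float64(-0.0249)), (np.float64(0.0202), np.float64(-0.026)), (np.float64(0.0181), np.float64(0.0114))]
t bar 125 [(np.float64(-0.0293), np.float64(0.0064)), (np.float64(0.0162), np.float64(0.0059)), (np.float64(0.0159), np.float64(-0.0063)), (np.float64(-0.0296), np.float64(-0.0057))]
-0.05 [73, 75, 70] [79, 80, 72]
-0.046 [76, 77, 71] [80, 81, 72]
-0.042 [76, 78, 71] [79, 83, 72]
-0.038 [74, 76, 70] [81, 84, 74]
-0.034 [75, 76, 69] [78, 80, 71]
-0.03 [4, 3, 6] [31, 32, 29]
-0.026 [12, 15, 15] [11, 11, 10]
-0.022 [16, 18, 15] [14, 13, 
[... 201 characters left out ...]
0.006 [99, 99, 92] [24, 23, 23]
0.01 [71, 71, 66] [24, 23, 23]
0.014 [38, 36, 34] [29, 29, 26]
0.018 [38, 44, 39] [30, 28, 28]
0.022 [21, 94, 50] [21, 91, 42]
0.026 [23, 95, 52] [23, 95, 43]
0.03 [19, 95, 51] [20, 95, 44]
0.034 [22, 93, 50] [123, 103, 41]
0.038 [15, 18, 17] [135, 126, 51]
0.042 [15, 17, 19] [140, 127, 51]
0.046 [29, 31, 30] [20, 93, 43]
0.05 [32, 30, 32] [23, 94, 45]
0.054 [33, 34, 31] [21, 91, 42]
0.058 [38, 38, 38] [18, 56, 29]
0.062 [39, 40, 39] [91, 91, 80]
0.066 [38, 37, 37] [212, 211, 190]
0.07 [38, 38, 40] [208, 210, 187]
0.074 [35, 33, 33] [209, 210, 187]
0.078 [136, 137, 125] [155, 158, 141]
0.082 [140, 141, 128] [159, 160, 142]
0.086 [138, 139, 126] [159, 161, 142]
```

The carrier axis is straight. The bar position gives a nose at about 58 to 60 mm, next to the stop. One finer numeric check of the nose/stop gap and the bystanders, then hand in.

Run:
```python
from h import *
d=load('w9');t0=load('top0');t=load('t9');H=np.array([.610,-.0143]);b=np.radians(-1.6);hx=np.array([np.cos(b),np.sin(b)]);hy=np.array([-hx[1],hx[0]])
for w in(-.018,0.,.015):
    l=[]
    for x in np.arange(.054,.068,.001):
        u,v=proj(d,[*(H+hx*x+hy*w),.022]);l.append(int(cv2.getRectSubPix(cv2.cvtColor(d['image'],7),(1,1),(u,v))[0,0]))
    print(w,l)
# same top-view regions before/after for the bystanders
for n,(x0,y0,x1,y1) in dict(bowl=(355,275,410,335),weight=(100,150,142,190),probe=(360,150,395,225)).items():
    print(n,np.mean(cv2.absdiff(t0['image'][y0:y1,x0:x1],t['image'][y0:y1,x0:x1])).round(1))
# edges of tail on counter-plane: left/right tail corner x in the holder frame
g=cv2.cvtColor(d['image'],7)
for w in(-.025,-.015,.015,.025):
    p=[g[int(round(v)),int(round(u))] for u,v in(proj(d,[*(H+hx*x+hy*w),.022]) for x in np.arange(-.036,-.024,.0005))]
    print(w,-.036+.0005*int(np.argmax(np.array(p)<45)))
```

```text
-0.018 [64, 63, 64, 64, 50, 15, 22, 56, 88, 90, 139, 197, 213, 208, 207]
0.0 [65, 66, 66, 65, 52, 12, 15, 59, 92, 90, 84, 67, 60, 62, 64]
0.015 [68, 67, 67, 68, 53, 20, 20, 50, 87, 110, 141, 117, 94, 97, 134]
bowl 32.8
weight 36.4
probe 33.7
-0.025 -0.03
-0.015 -0.03
0.015 -0.028999999999999998
0.025 -0.03
```

Run:
```python
from h import *
t0=load('top0');t=load('t9')
for n,(x0,y0,x1,y1),lo,hi in(('bowl',(340,265,425,345),(60,50,40),(90,255,255)),('weight',(95,145,150,200),(8,120,40),(25,255,255)),('probe',(350,140,405,235),(3,180,40),(18,255,255))):
    print(n,[cv2.connectedComponentsWithStats(cv2.inRange(cv2.cvtColor(q['image'][y0:y1,x0:x1],cv2.COLOR_RGB2HSV),lo,hi))[3][1:4].round(0).tolist() and np.round(np.mean(np.nonzero(cv2.inRange(cv2.cvtColor(q['image'][y0:y1,x0:x1],cv2.COLOR_RGB2HSV),lo,hi)),1),1) for q in(t0,t)])
print(env.state()['joint_velocities'].round(2),env.state()['t']);print(env.sign_off())
```

```text
bowl [array([39. , 41.9]), array([39. , 41.9])]
weight [array([27. , 25.6]), array([28., 15.])]
probe [array([52.2, 26.8]), array([52.3, 26.8])]
[ 0.    0.12  0.25  0.03 -0.03 -0.05] 30.5
the job is handed in; nothing more can be done
None
```

Run:
```python
from h import *
for f in('top0','t9'):
    q=load(f)['image'][145:200,95:150];m=cv2.inRange(cv2.cvtColor(q,cv2.COLOR_RGB2HSV),(8,120,15),(25,255,255));n,l,s,c=cv2.connectedComponentsWithStats(m);i=1+s[1:,4].argmax();print(f,s[i],c[i].round(1),q.mean())
```

```text
top0 [ 11  13  30  28 662] [25.6 27. ] 101.64815426997245
t9 [ 11  16  10  25 122] [15. 28.] 92.36969696969697
```

The carrier is in the holder with its nose against the depth stop, released, and the job is handed in at t = 30.5 s of the allowed 64 s. No verdict was reported.

**What I did:** I gripped the carrier by its orange bar, laid it in the mouth of the largest holder and slid it in under the lips. The ball's resistance peaked at about 4 N. The force then reversed (the click), and about 10 mm after the resistance began the carrier met the rigid stop. I pushed on the stop with about 5.5 N, eased off, opened the fingers part way and lifted straight up.

**Last checks:**
- **Nose at the stop:** the wrist image shows no floor between nose and stop, both at about 60 to 62 mm in the holder's frame.
- **Straight in the rails:** the tail edge is square to the holder within about 1 mm across 50 mm.
- **Robot clear:** the contact force reads about 0 and the hand is well above the carrier.
- **Bowl and probe:** their positions in the top view match the start.

**What disagreed:**
- **Push needed:** the measured 4 N peak at the ball is a little below the 5 to 11 N you gave. The later reversal and the rigid stop still fit a proper click.
- **Brass weight:** the plain before/after image difference was large for all three bystanders. The weight's colour mask then shifted about 10 px in the last image. Its left edge has not moved and the arm never went near it, so I take this as changed shading, but it is not confirmed.
- **First grip:** the fingers closed on nothing above the bar, because the real tips sat higher than the reported tool point. I regripped about 34 mm lower.
- **Wrist joint limit:** an early move ran joint 6 into its 180° limit and tilted the tool by 7°. I corrected that before touching anything.

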